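Uncap the rind sprayer and pack it for the rounds

ROBOT

A 6-joint arm with a two-finger parallel gripper is mounted at the origin on the work surface. World frame = base frame: x ahead of the robot, y to its left, z up, the work surface at z = 0. Lengths are in mm, angles in rad, forces in N, time in s.
With the tool pointing down it reaches from about 350 to 775 mm from the base axis. Payload 7.3 kg.
Tool frame: the origin (TCP) lies at the centre of the arm's flange, where the gripper is bolted on; the fingertips stand 178 mm ahead of it and the grasp point (between the pads) lies 159 mm ahead of it; z points along the fingers, y is the line along which they close (so a half turn about z gives the same grasp; the last joint's range is limited). The gripper opens to 92 mm and grips with 3 to 60 N. Pads are 19 mm wide; open, the fingers measure 130 mm over their backs; the gripper's body (75 mm by 190 mm) begins 47 mm behind the grasp point.
Start: joints at [1.108, 0.342, 1.524, -0, 1.275, -0.146], TCP at [163.53, 498.884, 404.741] pointing down, gripper open.
Joint ranges: [-2.53, 2.53], [-0.77, 2.02], [0.04, 2.7], [-1, 4.14], [0.28, 2.66], [-3.11, 3.11]. Speed limits (rad/s): [2.57, 2.57, 3.14, 3.14, 3.14, 3.14].

INTERFACE

Orientations are given as [roll, pitch, yaw] about the fixed x, y, z axes, in that order (R = Rz(yaw) Ry(pitch) Rx(roll)).
In Python, from plant import * gives the robot as it stands. The module is installed in compiled form; this text tells all that it offers.
- The arm moves only by the shell command python3 -m inch 'ROWS'. ROWS is JSON, a list of rows, each a list of 5 numbers: the shift along the tool's x, y, z in m, then the turn about the tool's z in rad, then the opening, from 0 (shut) to 1 (fully open). In form: [[tx, ty, tz, spin, claw], ...]. A call has 1 to 8 rows; each row is the pose to reach, as a shift and turn from the pose commanded when the call began, along the tool's axes at that moment; what a row does not reach only later rows make up. A row lasts 1/12 s, in which the tool goes at most 41.7 mm and 7.16 degrees, less where a joint would pass 70% of its speed; a pose out of reach is approached as far as the arm can. A call with a gripper value outside its range is refused whole. The fingers move at their own pace and stop on an object; the grip force is fixed at half the most. Time passes only in rows, so rows that repeat a pose let the fingers close. It gives the time, the measured TCP pose, the force, the opening and the grip force at its end, in the units of the state.
- get_obs(): the state, without advancing time (a new reading comes with each control period).
- capture(name): name is "side" or "top" or "wrist"; returns a dict with "color" (384x512x3 uint8, red, green, blue), "intrinsics" (3x3 intrinsics, pixels), "pose" (4x4, takes a point from camera to world coordinates). Camera axes: x right, y down, z forward; pixel columns grow to the right and rows downward; lengths in mm; the calibration is good to about 2 mm. A picture is of the moment at which its call begins. There is no depth.
- close_job(): hands the job in; it is judged then, once.
Trained networks look in a picture, given as the dict that the camera call returned (one of the last four; its "shot" number tells which), for a name from the list of things; names that differ only in an ending like _2 or _b are one class to them, and where a whole thing is asked for, a point or a joint stands for the part that bears it (a point fixed in the world has none). Each returns a list of dicts, best first, with "conf" (0 to 1); they miss things now and then, are a little off and sometimes report something else, mostly with a low value. They report only what shows in the picture. A call takes as long as a camera call. They do not tell look-alikes from the thing itself.
- look_for(picture, target): "rect" ([centre column, centre row, width, height] in pixels, round what is visible of it).
- trace(picture, target): "pixels" (384x512 bool, what is visible of it) and "rect" ([centre column, centre row, width, height] in pixels, round what is visible of it).
- tip_of(picture, target): "centre" ([column, row] in pixels: a listed point, or the origin of a listed thing).
The state is a dict: "time": time; "joint_positions": joint angles; "dq": joint speeds; "tau": joint torques, N m; "tool_pos": TCP position; "tcp_rot": TCP orientation; "contact_force": force on the tool from outside, world axes, zero at the start; "moment": the same for the moment, N m; "grip_width": finger opening in mm; "finger_force": force on a finger pad.
Only numpy, scipy, OpenCV 4.12 (cv2) and the standard library are available. Lean on these libraries where they do the work, as an engineer would, in place of code of your own. Each camera call takes 0.05 s, during which the arm holds its last target. There are 200 camera calls.

TASK

Pull the loose cap off the rind sprayer and seat it, open end first, in the leaning cap cradle, letting go only once you feel it rest on the cradle's stop plate. Then pack the open sprayer upright into the free place in the wooden carrier, standing on its rubber pad. Set both down slowly and gently, without dropping or forcing them, keep the sprayer upright throughout, and leave the jar and tin in the carrier, the cheese and the brush where they are.

Things in the scene. Friction and masses are not known exactly. Their poses are not given: they have to be found in the camera images.
- sprayer: White plastic pump sprayer, loose, upright. Origin: centre of its underside, z up. Round body 64 mm diameter, 110 mm tall; on top a collar 42 mm diameter to 118 mm and a round grey pump head 36 mm diameter from 127 to 165 mm above the origin (grip it there; its small nozzle lies within 23 mm of the axis and cannot be felt). At first the cap hides collar and pump. 0.25 to 0.5 kg.
- cap: Plain grey plastic cap of the sprayer, a round cup upside down: 56 mm outside diameter, 80 mm long, 4 mm wall, 60 g. Origin: centre of its open end; z along its axis to the closed end. At the start it stands loose over the pump, its rim on the sprayer's shoulder, 110 mm above the sprayer's underside, with 3 mm of sideways play.
- cap_top (a point): Centre of the cap's closed end, 80 mm from its open end. Fingers that reach at most 33 mm down the cap from here clear the cradle's walls when it is seated.
- cradle: Leaning square aluminium pocket on a fixed steel stand. Origin: centre of its inner bottom, 62 mm above the table; z: its axis, out of the mouth, 25 deg from vertical; y level. 61 mm square inside, 5 mm walls, 48 mm deep. A stop plate in it (sprung face, gives 2.5 mm at 4 N/mm) is clamped with its top 6 to 26 mm up from the bottom: not reported, feel for it.
- carrier: Open wooden box fixed to the table, 90 x 234 mm outside, 68 mm tall, 8 mm walls and floor, long side along its y. Origin: centre of its underside. Three places in a row, centres at y = -72, 0 and +72 mm, 74 mm wide inside. The jar and the tin take two; which one is free varies.
- pad: Thin black rubber pad, 64 mm square and 3 mm thick, fixed on the carrier's floor in the free place. Origin at the centre of its underside (8 mm above the table); its top, on which the sprayer must stand, is 11 mm above the table.
- jar: Amber jar, 62 mm diameter, 94 mm tall, loose in the carrier, bystander. Origin at the centre of its underside.
- tin: Square metal tin, 60 x 60 x 91 mm, loose in the carrier, bystander. Origin at the centre of its underside.
- cheese: Small cheese wheel, 150 mm diameter, 70 mm tall, loose on the table beyond the work, bystander. Origin at the centre of its underside.
- brush: Brush lying on the table between the robot and the work, along its own x, bystander. Origin at about its middle, on its underside.
Not all that is in view belongs to the job. Leave any yellow look-alike of the part that bears cradle alone. What is shaped like the cap but purple is not meant.

How it is judged (in metres and radians):
On the way, in this order (a step that is already met when the one before it is completed fails the run):
1. the cap is held clear of the sprayer, which still stands on the table (distance between cap and sprayer above 0.18 m and height (world z) of sprayer below 0.004 m and contact force between the fingers and cap above 1 N), for 0.1 s.
2. the cap, in line with the cradle, bears on it while still held (x of cap in the frame of cradle between -0.005 and 0.005 m and y of cap in the frame of cradle between -0.005 and 0.005 m and z of cap_top in the frame of cradle between 0.083 and 0.109 m and angle between the z axis of cap and the z axis of cradle, either way round below 0.12 rad and contact force between cap and cradle above 1 N and contact force between the fingers and cap above 1 N), for 0.05 s.
3. the cap sits in the cradle, open end down on the stop plate, released and at rest, the sprayer still on the table (x of cap in the frame of cradle between -0.005 and 0.005 m and y of cap in the frame of cradle between -0.005 and 0.005 m and z of cap_top in the frame of cradle between 0.083 and 0.109 m and angle between the z axis of cap and the z axis of cradle, either way round below 0.12 rad and contact force between cap and cradle above 0.2 N and contact force between the fingers and cap below 0.1 N and linear speed of cap below 0.02 m/s and height (world z) of sprayer below 0.004 m), for 0.2 s.
At the end, for the whole second after the job is handed in: Cap in the cradle touching it, closed end out: axis within 0.12 rad, mouth centre within 5 mm of the pocket axis in x and y, closed end 83 to 109 mm from the bottom. Sprayer on the pad, within 9 mm of its centre and 0.07 rad of upright. Both released and at rest (x of cap in the frame of cradle between -0.005 and 0.005 m and y of cap in the frame of cradle between -0.005 and 0.005 m and z of cap_top in the frame of cradle between 0.083 and 0.109 m and angle between the z axis of cap and the z axis of cradle, either way round below 0.12 rad and contact force between cap and cradle above 0.2 N and contact force between the fingers and cap below 0.1 N and linear speed of each of cap, sprayer below 0.02 m/s and horizontal distance between sprayer and pad below 0.009 m and height (world z) of sprayer between 0.007 and 0.014 m and angle between sprayer's own z axis and vertical below 0.07 rad and contact force between sprayer and pad above 0.5 N and contact force between the fingers and sprayer below 0.1 N).
It fails at once if the cap or the sprayer is dropped (moves faster than 0.17 m/s untouched by the fingers) ((contact force between the fingers and cap below 0.05 N and linear speed of cap above 0.17 m/s) or (contact force between the fingers and sprayer below 0.05 N and linear speed of sprayer above 0.17 m/s)).
It fails at once if the cap is forced against the cradle (over 28 N) or the sprayer against the pad (over 90 N) (contact force between cap and cradle above 28 N or contact force between sprayer and pad above 90 N).
It fails at once if the sprayer is tipped more than 0.35 rad (angle between sprayer's own z axis and vertical above 0.35 rad).
It fails at once if the jar, tin, cheese or brush is disturbed (moved more than 20 mm) (distance of any of jar, tin, cheese, brush from where it was at the start of the episode above 0.02 m).
It also fails if it takes over 58 s, if anything falls off the work surface, if the arm or the gripper's body presses on something with over 40 N, if the wrist force passes 120 N, or if a joint passes its speed limit or range.

## Working session

There is one attempt and no reset: what is moved stays moved. The work goes in short steps, Python scripts to look and compute and a shell command to move; the robot and the scene stay as the last step left them, time stands still between calls to the robot, and variables do not carry over. Pictures are saved under pics/ and viewed, at most 10 in all, crops included, and the job is handed in when it is done.

```bash
mkdir -p pics; cat > h.py <<'E'
from plant import *
import numpy as np, cv2
from scipy.spatial.transform import Rotation as R
def ray(p,uv):
    d=np.linalg.inv(p['intrinsics'])@[uv[0],uv[1],1]; T=np.array(p['pose']); d=T[:3,:3]@d
    return T[:3,3],d/np.linalg.norm(d)
def atz(p,uv,z):
    o,d=ray(p,uv); return o+d*(z-o[2])/d[2]
def tri(ps,uvs):
    A=np.zeros((3,3));b=np.zeros(3);L=[]
    for p,u in zip(ps,uvs):
        o,d=ray(p,u);M=np.eye(3)-np.outer(d,d);A+=M;b+=M@o;L.append((o,d))
    x=np.linalg.solve(A,b)
    return x,[round(float(np.linalg.norm(np.cross(x-o,d))),1) for o,d in L]
def proj(p,X):
    T=np.linalg.inv(np.array(p['pose']));c=T[:3,:3]@X+T[:3,3];u=np.array(p['intrinsics'])@c;return u[:2]/u[2]
E
python3 - <<'E'
from h import *
np.set_printoptions(precision=1,suppress=True)
ims={}
for n in ['side','top','wrist']:
    p=capture(n); ims[n]=p; print(n,np.array(p['pose']).tolist()[0:0],np.array(p['pose'])[:3,3])
    cv2.imwrite(f'pics/{n}0.png',p['color'][:,:,::-1])
    for t in ['sprayer','cap','cap_top','cradle','carrier','pad','jar','tin','cheese','brush']:
        print(t,[(np.round(r['centre'],1).tolist(),round(r['conf'],2)) for r in tip_of(p,t)][:4],[(np.round(r['rect']).tolist(),round(r['conf'],2)) for r in look_for(p,t)][:4])
a=np.hstack([ims['side']['color'],ims['top']['color']])
cv2.imwrite('pics/both.png',cv2.resize(a,(800,300))[:,:,::-1])
print(get_obs()['time'],get_obs()['tcp_rot'])
E
```

```text
side [] [257.6 412.9 781.2]
sprayer [([263.5, 247.1], 0.85)] [([262.0, 240.0, 22.0, 31.0], 0.7), ([192.0, 319.0, 35.0, 45.0], 0.5)]
cap [([274.2, 209.9], 0.91), ([263.6, 217.1], 0.69)] [([260.0, 209.0, 22.0, 40.0], 0.93), ([276.0, 204.0, 18.0, 35.0], 0.87)]
cap_top [([275.6, 193.6], 0.87), ([261.0, 195.3], 0.62)] [([187.0, 204.0, 59.0, 49.0], 0.69), ([278.0, 204.0, 21.0, 34.0], 0.62)]
cradle [([326.3, 164.9], 0.97), ([267.2, 140.2], 0.65)] [([268.0, 137.0, 35.0, 39.0], 0.81), ([329.0, 164.0, 37.0, 38.0], 0.76)]
carrier [([200.2, 326.6], 0.94)] [([192.0, 325.0, 109.0, 116.0], 0.79)]
pad [([168.4, 355.6], 0.81)] [([168.0, 353.0, 37.0, 41.0], 0.56)]
jar [([194.7, 330.5], 0.77)] [([193.0, 320.0, 36.0, 43.0], 0.58)]
tin [([216.6, 302.7], 0.75)] [([216.0, 294.0, 41.0, 51.0], 0.96)]
cheese [([187.6, 212.6], 0.92)] [([187.0, 203.0, 58.0, 49.0], 0.64)]
brush [([311.0, 279.5], 0.69)] [([317.0, 279.0, 74.0, 50.0], 0.64)]
top [] [450.2  -1.3 973.2]
sprayer [([247.5, 216.8], 0.62), ([248.5, 208.7], 0.4)] [([248.0, 219.0, 25.0, 21.0], 0.64)]
cap [([247.4, 210.8], 0.77), ([285.7, 203.4], 0.59)] [([
[... 366 characters left out ...]
 40.0, 35.0], 0.58), ([112.0, 224.0, 28.0, 27.0], 0.28)]
carrier [([142.7, 227.2], 0.59)] [([139.0, 224.0, 112.0, 42.0], 0.8)]
pad [([114.3, 220.7], 0.68)] [([111.0, 223.0, 28.0, 27.0], 0.57)]
jar [([110.5, 223.1], 0.36)] [([135.0, 222.0, 34.0, 33.0], 0.89)]
tin [([169.1, 222.8], 0.75), ([243.1, 206.3], 0.2)] [([165.0, 224.0, 35.0, 34.0], 0.89)]
cheese [([236.5, 123.2], 0.82), ([143.6, 221.5], 0.37)] [([233.0, 120.0, 56.0, 58.0], 0.84)]
brush [([249.1, 277.8], 0.67), ([370.1, 216.5], 0.36)] [([251.0, 277.0, 14.0, 83.0], 0.83)]
wrist [] [100.4 519.8 384.4]
sprayer [] []
cap [] []
cap_top [] []
cradle [] []
carrier [] []
pad [] []
jar [] []
tin [] []
cheese [] []
brush [] []
3.15 [3.1 0.  2.8]
```

View pics/side0.png

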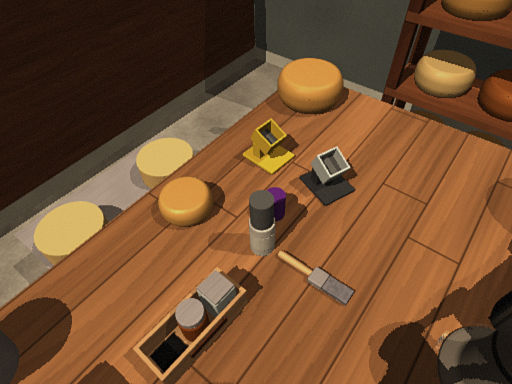

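View pics/top0.png

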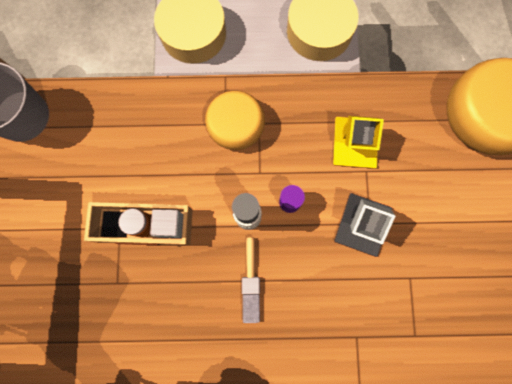

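Side: capped sprayer at (262,225), purple decoy at (277,203), grey cradle at (328,168), yellow decoy at (268,140), free carrier place nearest the bottom-left (168,353). Top: sprayer cap at (245,208), cradle at (371,222), free place at (111,223).

```bash
python3 - <<'E'
from h import *
np.set_printoptions(precision=1,suppress=True)
s=capture('side');t=capture('top')
import pickle;pickle.dump((s,t),open('st.pkl','wb'))
for n,a,b in [('captop',(261,195.3),(241.8,207.1)),('cap',(263.6,217.1),(247.4,210.8)),('spr',(263.5,247.1),(247.5,216.8)),('cradle',(326.3,164.9),(370.8,218.7)),('pad',(168.4,355.6),(114.3,220.7)),('carrier',(200.2,326.6),(142.7,227.2)),('jar',(194.7,330.5),(135,222)),('tin',(216.6,302.7),(169,222.8))]:
    print(n,*tri([s,t],[a,b]))
print(s['intrinsics'][0][0],t['intrinsics'][0][0])
a=cv2.resize(s['color'][140:210,293:363],(400,400),interpolation=cv2.INTER_CUBIC)
b=cv2.resize(t['color'][190:260,330:400],(400,400),interpolation=cv2.INTER_CUBIC)
cv2.imwrite('pics/crad.png',np.hstack([a,b])[:,:,::-1])
E
```

```text
captop [558.   33.7 207.6] [0.7, 0.7]
cap [560.7  24.8 118.2] [2.3, 2.3]
spr [561.1  28.2 -10.1] [3.6, 3.6]
cradle [ 546.4 -257.4   72.7] [1.6, 1.6]
pad [558.9 365.6  -8.8] [2.2, 2.2]
carrier [537.9 284.6  18.8] [2.7, 2.7]
jar [546.1 300.4  20.7] [8.2, 8.2]
tin [547.9 221.6  13.5] [2.9, 2.9]
350.42164094702275 389.7900104395607
```

View pics/crad.png

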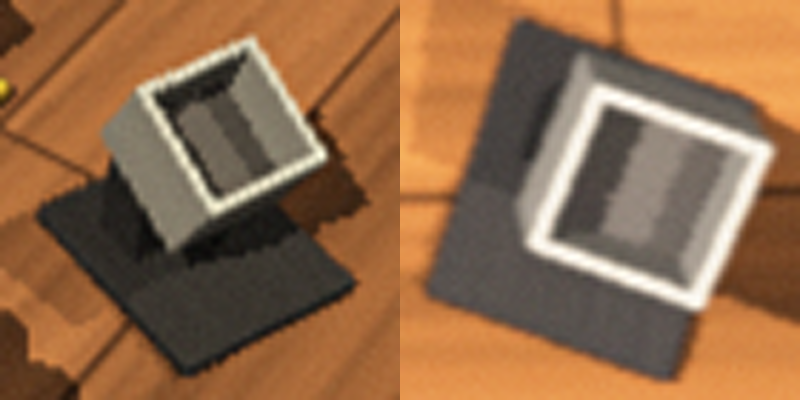

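```bash
python3 - <<'E'
from h import *
import pickle
from scipy.optimize import least_squares
np.set_printoptions(precision=2,suppress=True)
s,t=pickle.load(open('st.pkl','rb'))
k=70/400
S=[(293+(x+.5)*k-.5,140+(y+.5)*k-.5) for x,y in [(140,88),(252,38),(328,155),(210,215)]]
Tt=[(330+(x-400+.5)*k-.5,190+(y+.5)*k-.5) for x,y in [(595,85),(775,148),(703,310),(527,247)]]
for o in range(4):
    r=[tri([s,t],[S[(i+o)%4],Tt[i]]) for i in range(4)]
    if max(x[1][0] for x in r)<6: print(o,[(x[0],x[1][0]) for x in r]);best=o
C=np.array([[-1,1],[1,1],[1,-1],[-1,-1]])*35.5
def corners(q,j):
    M=R.from_euler('z',q[2])*R.from_euler('y',np.radians(25))
    return np.array([M.apply([*C[(i+j)%4],48])+[q[0],q[1],62] for i in range(4)])
for dirn in (1,-1):
  for y0 in np.arange(0,6.3,1.57):
    for j in range(4):
      def f(q):
        X=corners(q,0)
        X=np.array([X[(j+dirn*i)%4] for i in range(4)])
        return np.concatenate([np.r_[proj(t,X[i])-Tt[i],proj(s,X[i])-S[(i+best)%4]] for i in range(4)])
      r=least_squares(f,[546,-257,y0-.3])
      if r.cost<40: print(dirn,j,r.x,r.x[2]%6.283,r.cost,r.fun)
E
```

```text
0 [(array([ 570.91, -232.75,  116.59]), 1.4), (array([ 546.74, -301.74,  111.39]), 0.2), (array([ 486.2 , -276.78,   86.22]), 0.0), (array([ 512.29, -209.37,   84.82]), 0.1)]
1 2 [ 518.88 -269.77    1.06] 1.0555097649329828 30.670432797778457 [ 1.08  0.12 -1.3   4.28 -0.32  0.92  0.57 -1.25 -1.52  1.29  1.14 -5.4
 -0.66 -0.82 -0.76 -1.1 ]
1 3 [ 547.05 -259.75    2.77] 2.77220358324857 2.6604761099676493 [-0.05  0.32 -0.73 -0.77 -0.58  0.29  0.05 -1.37 -0.65  0.35  0.06 -0.37
 -0.1   0.45  0.38 -0.87]
1 2 [ 518.88 -269.77    1.06] 1.0555097677264904 30.67043279777843 [ 1.08  0.12 -1.3   4.28 -0.32  0.92  0.57 -1.25 -1.52  1.29  1.14 -5.4
 -0.66 -0.82 -0.76 -1.1 ]
1 3 [ 547.05 -259.75    2.77] 2.7722035833646714 2.660476109967647 [-0.05  0.32 -0.73 -0.77 -0.58  0.29  0.05 -1.37 -0.65  0.35  0.06 -0.37
 -0.1   0.45  0.38 -0.87]
1 2 [ 518.88 -269.77    1.06] 1.0555097798663649 30.670432797778577 [ 1.08  0.12 -1.3   4.28 -0.32  0.92  0.57 -1.25 -1.52  1.29  1.14 -5.4
 -0.66 -0.82 -0.76 -1.1 ]
1 3 [ 547.05 -259.75    2.77] 2.7722035836059327 2.6604761099676737 [-0.05  0.32 -0.73 -0.77 -0.58  0.29  0.05 -1.37 -0.65  0.35  0.06 -0.37
 -0.1   0.45  0.38 -0.87]
1 2 [ 518.88 -269.77    7.34] 1.0556950784360586 30.67043279777837 [ 1.08  0.12 -1.3   4.28 -0.32  0.92  0.57 -1.25 -1.52  1.29  1.14 -5.4
 -0.66 -0.82 -0.76 -1.1 ]
1 3 [ 547.05 -259.75    2.77] 2.7722035848261437 2.6604761099676573 [-0.05  0.32 -0.73 -0.77 -0.58  0.29  0.05 -1.37 -0.65  0.35  0.06 -0.37
 -0.1   0.45  0.38 -0.87]
1 2 [ 518.88 -269.77    7.34] 1.0556950786771777 30.670432797778734 [ 1.08  0.12 -1.3   4.28 -0.32  0.92  0.57 -1.25 -1.52  1.29  1.14 -5.4
 -0.66 -0.82 -0.76 -1.1 ]
1 3 [ 547.05 -259.75    9.06] 2.772388890359589 2.660476109967709 [-0.05  0.32 -0.73 -0.77 -0.58  0.29  0.05 -1.37 -0.65  0.35  0.06 -0.37
 -0.1   0.45  0.38 -0.87]
```

```bash
cat >> h.py <<'E'
def go(x,y,z,yaw=None):
    o=get_obs(); r=o['tcp_rot']; M=R.from_euler('xyz',r).as_matrix()
    d=M.T@(np.array([x,y,z])-o['tool_pos'])/1000
    sp=0 if yaw is None else -((yaw-r[2]+np.pi)%(2*np.pi)-np.pi)
    print('tool',np.round(o['tool_pos'],2),'rot',np.round(r,4),'shift',np.round(d,4),'spin',round(sp,4),'t',o['time'],'F',np.round(o['contact_force'],2),'w',np.round(o['grip_width'],1),np.round(o['finger_force'],1))
E
python3 - <<'E'
from h import *
import pickle
s,t=pickle.load(open('st.pkl','rb'))
print(atz(s,(261,195.3),190),atz(t,(241.8,207.1),190),atz(s,(263.5,247.1),0),atz(t,(247.5,216.8),0))
go(621,7,404,2.772)
E
```

```text
[566.56016357  21.80717293 190.        ] [561.10049223  34.82380421 190.        ] [553.94653101  31.77176078   0.        ] [563.18647593  29.55601824   0.        ]
tool [163.52 498.89 404.71] rot [ 3.1415 -0.      2.8248] shift [-0.588  -0.3249  0.0007] spin 0.0528 t 3.25 F [-0.14 -0.45 -0.3 ] w 91.7 0.0
```

```bash
python3 -m inch '[[-0.012,-0.007,0,0,1],[-0.04,-0.022,0,0,1],[-0.07,-0.039,0,0,1],[-0.1,-0.055,0,0,1],[-0.13,-0.072,0,0,1],[-0.16,-0.088,0,0,1],[-0.19,-0.105,0,0,1],[-0.22,-0.1215,0,0,1]]' >/dev/null; python3 -m inch '[[-0.03,-0.0165,0,0,1],[-0.06,-0.033,0,0,1],[-0.09,-0.05,0,0,1],[-0.12,-0.066,0,0,1],[-0.15,-0.083,0,0,1],[-0.18,-0.099,0,0,1],[-0.21,-0.116,0,0,1],[-0.24,-0.1325,0,0,1]]' >/dev/null; python3 -m inch '[[-0.03,-0.0165,0,0.01,1],[-0.06,-0.033,0,0.02,1],[-0.09,-0.05,0,0.03,1],[-0.11,-0.06,0,0.04,1],[-0.125,-0.068,0,0.053,1],[-0.128,-0.07,0,0.053,1],[-0.128,-0.07,0,0.053,1]]'
python3 - <<'E'
from h import *
go(621,7,404,2.772)
p=capture('wrist');cv2.imwrite('pics/w1.png',p['color'][:,:,::-1])
print(np.round(p['pose'],3),p['intrinsics'])
for n in ['cap','cap_top']: 
  for r in tip_of(p,n): print(n,r['centre'],r['conf'],atz(p,r['centre'],190))
for r in trace(p,'cap'): 
  c=max(cv2.findContours(r['pixels'].astype('uint8'),0,2)[0],key=cv2.contourArea)
  q,rad=cv2.minEnclosingCircle(c);print(r['conf'],r['rect'],q,rad,atz(p,q,190))
E
```

```text
time: 5.17
tool_pos: [621.6, 7.0, 404.1]
tcp_rot: [-3.142, -0.001, 2.771]
contact_force: [-0.4, 0.2, 0.1]
grip_width: 91.9
finger_force: 0.0
tool [621.64   7.04 404.09] rot [-3.1415e+00 -8.0000e-04  2.7707e+00] shift [ 0.0006 -0.0003  0.0001] spin -0.0013 t 5.1667 F [-0.36  0.2   0.08] w 91.9 0.0
[[ 3.64000e-01  9.02000e-01  2.31000e-01  5.59685e+02]
 [ 9.31000e-01 -3.53000e-01 -9.00000e-02  3.13230e+01]
 [ 0.00000e+00  2.48000e-01 -9.69000e-01  3.83782e+02]
 [ 0.00000e+00  0.00000e+00  0.00000e+00  1.00000e+00]] [[340.05635235   0.         250.9966036 ]
 [  0.         340.05635235 193.74652867]
 [  0.           0.           1.        ]]
cap [248.6, 109.8] 0.72 [560.8370998   29.53529392 190.        ]
cap [174.7, 174.1] 0.55 [578.93338848 -23.58900015 190.        ]
cap_top [246.0, 112.5] 0.96 [561.66526956  27.66174819 190.        ]
cap_top [157.1, 189.2] 0.55 [583.38362798 -36.94117459 190.        ]
0.9 [161.0, 186.6, 75.4, 73.3] (163.5, 184.5) 39.1217041015625 [582.18365394 -32.25140586 190.        ]
0.62 [246.8, 110.2, 103.9, 106.3] (245.91204833984375, 111.69036102294922) 51.94026184082031 [561.24170282  27.77660646 190.        ]
```

View pics/w1.png

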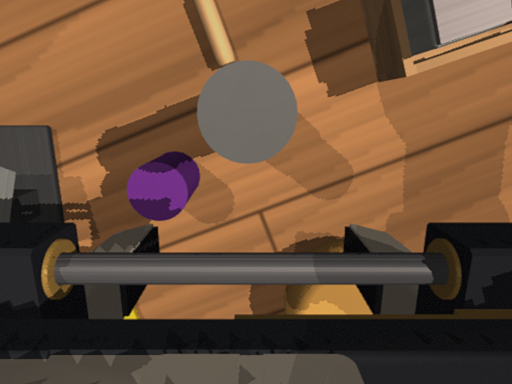

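Wrist view: grey cap top at (246,111), radius ~51 px; purple decoy at (163,186), off to the side. Cap centre ≈ (561.3, 27.8).

```bash
python3 -m inch '[[0.012,-0.001,0,0,1],[0.032,-0.002,0,0,1],[0.052,-0.0025,0,0,1],[0.062,-0.0025,0,0,1],[0.0637,-0.0025,0.006,0,1],[0.0637,-0.0025,0.02,0,1],[0.0637,-0.0025,0.035,0,1],[0.0637,-0.0025,0.048,0,1]]' >/dev/null
python3 -m inch '[[0,0,0.006,0,1],[0,0,0.006,0,0.8],[0,0,0.006,0,0.65],[0,0,0.006,0,0.6],[0,0,0.006,0,0.5],[0,0,0.006,0,0.4],[0,0,0.006,0,0.3],[0,0,0.006,0,0.2]]'
python3 -m inch '[[0,0,0,0,0.2],[0,0,0,0,0.2],[0,0,0,0,0.2],[0,0,0,0,0.2]]'
```

```text
time: 6.7
tool_pos: [561.1, 28.5, 351.2]
tcp_rot: [3.141, 0.001, 2.772]
contact_force: [-0.2, 0.0, 1.7]
grip_width: 54.7
finger_force: 30.0
time: 7.03
tool_pos: [561.1, 28.5, 351.1]
tcp_rot: [3.141, 0.001, 2.772]
contact_force: [-0.5, -0.8, 4.8]
grip_width: 54.4
finger_force: 30.0
```

```bash
python3 -m inch '[[0,0,-0.001,0,0.2],[0,0,-0.003,0,0.2],[0,0,-0.006,0,0.2],[0,0,-0.01,0,0.2],[0,0,-0.015,0,0.2],[0,0,-0.02,0,0.2],[0,0,-0.025,0,0.2],[0,0,-0.03,0,0.2]]'
python3 -m inch '[[0,0,-0.006,0,0.2],[0,0,-0.012,0,0.2],[0,0,-0.02,0,0.2],[0,0,-0.03,0,0.2],[0,0,-0.04,0,0.2],[0,0,-0.05,0,0.2],[0,0,-0.06,0,0.2],[0,0,-0.06,0,0.2]]'
python3 - <<'E'
from h import *
p=capture('side');cv2.imwrite('pics/s2.png',cv2.resize(p['color'][120:320,150:400],(600,480),interpolation=cv2.INTER_CUBIC)[:,:,::-1])
d=np.array([np.cos(2.772),np.sin(2.772)]);c=np.array([547,-259.75]);print(d)
go(*(c-70*d),440,2.772)
E
```

```text
time: 7.7
tool_pos: [561.0, 28.5, 381.4]
tcp_rot: [3.141, 0.0, 2.772]
contact_force: [-0.5, -0.1, -0.5]
grip_width: 54.5
finger_force: 30.0
time: 8.37
tool_pos: [561.3, 28.5, 443.5]
tcp_rot: [3.14, 0.004, 2.772]
contact_force: [0.1, -0.3, 0.0]
grip_width: 54.9
finger_force: 30.0
[-0.93247457  0.36123562]
tool [561.14  28.52 442.16] rot [3.1408e+00 2.6000e-03 2.7718e+00] shift [-0.161  -0.2739  0.0023] spin -0.0002 t 8.4167 F [ 0.77  0.1  -1.47] w 54.9 30.0
```

View pics/s2.png

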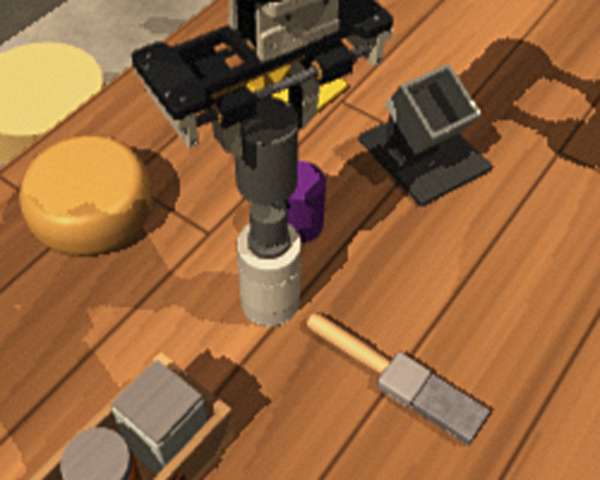

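The cap is off and held at (265,150) in the crop, with the sprayer upright at (270,280) on the table. The tool can only point down, so I will pivot the cap in the pads by pressing its lower end gently against the back of the cradle's high lip.

```bash
python3 -m inch '[[-0.005,-0.008,0,0,0.2],[-0.015,-0.024,0,0,0.2],[-0.026,-0.044,0,0,0.2],[-0.038,-0.064,0,0,0.2],[-0.05,-0.085,0,0,0.2],[-0.062,-0.105,0,0,0.2],[-0.074,-0.126,0,0,0.2],[-0.086,-0.146,0,0,0.2]]' >/dev/null
python3 -m inch '[[-0.012,-0.02,0,0,0.2],[-0.024,-0.041,0,0,0.2],[-0.036,-0.061,0,0,0.2],[-0.048,-0.082,0,0,0.2],[-0.06,-0.103,0,0,0.2],[-0.07,-0.12,0.003,0,0.2],[-0.0745,-0.1275,0.008,0,0.2],[-0.075,-0.128,0.018,0,0.2]]' >/dev/null
python3 -m inch '[[0,0,0.012,0,0.2],[0,0,0.027,0,0.2],[0,0,0.042,0,0.2],[0,0,0.056,0,0.2],[0,0,0.068,0,0.2],[0,0,0.076,0,0.2],[0,0,0.078,0,0.2],[0,0,0.078,0,0.2]]'
python3 - <<'E'
from h import *
d=np.array([np.cos(2.772),np.sin(2.772)]);c=np.array([547,-259.75])
go(*(c-42*d),346,2.772)
E
```

```text
time: 10.42
tool_pos: [612.1, -284.4, 343.8]
tcp_rot: [3.141, -0.002, 2.772]
contact_force: [0.5, -0.3, -0.1]
grip_width: 55.0
finger_force: 30.0
tool [ 612.08 -284.43  343.78] rot [ 3.1410e+00 -1.8000e-03  2.7725e+00] shift [ 0.0276 -0.0005 -0.0022] spin 0.0005 t 10.4167 F [ 0.55 -0.26 -0.07] w 55.0 30.0
```

```bash
python3 -m inch '[[0.006,0,-0.001,0,0.2],[0.014,0,-0.002,0,0.2],[0.021,0,-0.002,0,0.2],[0.025,0,-0.002,0,0.2],[0.027,0,-0.002,0,0.2],[0.029,0,-0.002,0,0.2],[0.031,0,-0.002,0,0.2],[0.033,0,-0.002,0,0.2]]'
python3 -m inch '[[0.001,0,0,0,0.2],[0.002,0,0,0,0.2],[0.003,0,0,0,0.2],[0.004,0,0,0,0.2]]'
```

```text
time: 11.08
tool_pos: [581.6, -273.4, 347.6]
tcp_rot: [-3.141, 0.003, 2.772]
contact_force: [2.5, -0.6, 2.7]
grip_width: 54.4
finger_force: 30.0
time: 11.42
tool_pos: [577.5, -271.8, 346.4]
tcp_rot: [3.142, -0.001, 2.772]
contact_force: [3.7, -1.1, 2.4]
grip_width: 54.3
finger_force: 30.0
```

```bash
python3 -m inch '[[0.0015,0,0,0,0.2],[0.003,0,0,0,0.2],[0.0045,0,0,0,0.2],[0.006,0,0,0,0.2],[0.0075,0,0,0,0.2],[0.009,0,0,0,0.2],[0.01,0,0,0,0.2]]'
python3 -m inch '[[0.0015,0,0,0,0.2],[0.003,0,0,0,0.2],[0.0045,0,0,0,0.2],[0.006,0,0,0,0.2],[0.007,0,0,0,0.2],[0.007,0,0,0,0.2]]'
python3 - <<'E'
from h import *
p=capture('side');cv2.imwrite('pics/s3.png',cv2.resize(p['color'][80:240,270:430],(600,600),interpolation=cv2.INTER_CUBIC)[:,:,::-1])
for n in ['cap','cap_top']: print(n,[(r['centre'],r['conf']) for r in tip_of(p,n)])
go(600,0,400)
E
```

```text
time: 12.0
tool_pos: [568.1, -268.1, 346.6]
tcp_rot: [3.141, -0.0, 2.772]
contact_force: [1.5, -0.8, 2.6]
grip_width: 54.7
finger_force: 30.0
time: 12.5
tool_pos: [561.5, -265.6, 346.5]
tcp_rot: [3.141, -0.001, 2.772]
contact_force: [1.8, -0.9, 0.3]
grip_width: 54.3
finger_force: 30.0
cap [([275.7, 212.1], 0.63)]
cap_top [([275.1, 195.1], 0.93), ([327.0, 129.7], 0.71)]
tool [ 561.72 -265.58  346.55] rot [ 3.1414e+00 -5.0000e-04  2.7718e+00] shift [ 0.0603  0.2615 -0.0534] spin 0 t 12.65 F [ 1.72 -0.28  1.34] w 54.8 30.0
```

View pics/s3.png

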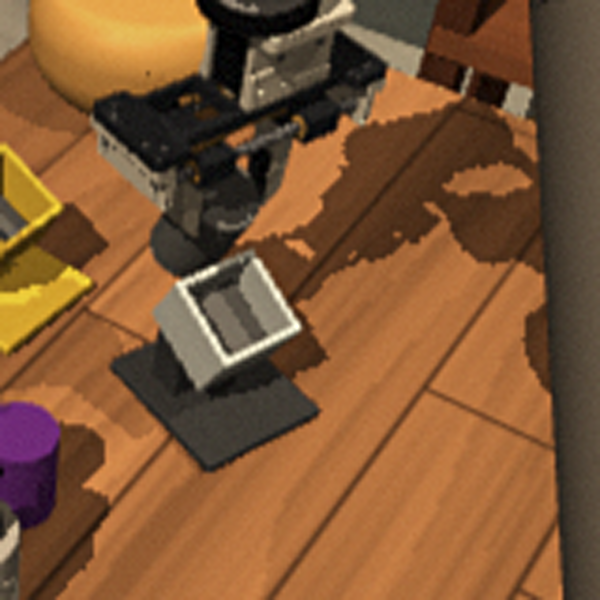

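The cap now leans in the fingers (at (200,225) in the crop), roughly parallel to the cradle axis. Next I lift, move over the mouth and check from the wrist.

```bash
python3 -m inch '[[-0.001,0,-0.004,0,0.2],[-0.002,0,-0.012,0,0.2],[-0.002,0,-0.024,0,0.2],[-0.002,0,-0.034,0,0.2],[0,0,-0.039,0,0.2],[0.006,0,-0.04,0,0.2],[0.016,0,-0.04,0,0.2],[0.028,0,-0.04,0,0.2]]' >/dev/null
python3 -m inch '[[0.012,0,0,0,0.2],[0.024,0,0,0,0.2],[0.036,0,0,0,0.2],[0.047,0,0,0,0.2],[0.055,0,0,0,0.2],[0.0595,0,0,0,0.2],[0.0595,0,0,0,0.2],[0.0595,0,0,0,0.2]]'
python3 - <<'E'
from h import *
import pickle
p=capture('side');w=capture('wrist');pickle.dump((p,w),open('sw.pkl','wb'))
a=cv2.resize(p['color'][100:220,270:390],(400,400),interpolation=cv2.INTER_CUBIC)
b=cv2.resize(w['color'],(400,300))
cv2.imwrite('pics/s4.png',np.hstack([a,np.vstack([b,np.zeros((100,400,3),'uint8')])])[:,:,::-1])
go(600,0,400)
E
```

```text
time: 13.98
tool_pos: [480.2, -234.0, 386.8]
tcp_rot: [3.142, 0.0, 2.772]
contact_force: [0.3, -0.2, -0.9]
grip_width: 54.6
finger_force: 30.0
tool [ 480.52 -234.19  386.66] rot [3.1415e+00 4.0000e-04 2.7718e+00] shift [-0.0268  0.2615 -0.0133] spin 0 t 14.0833 F [ 0.58 -0.09 -1.18] w 54.8 30.0
```

View pics/s4.png

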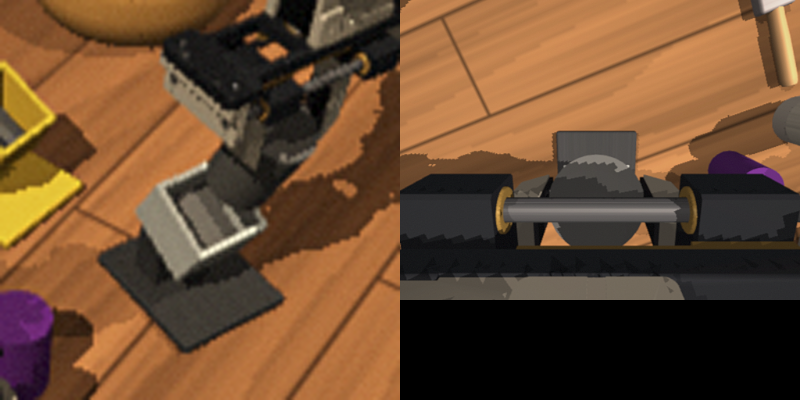

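```bash
python3 - <<'E'
from h import *
p=capture('side');w=capture('wrist');o=get_obs()
T=np.array(o['tool_pos']);Z=2.772
d=np.array([np.cos(Z),np.sin(Z),0]);v=np.array([np.sin(Z),-np.cos(Z),0]);k=np.array([0,0,1.])
P=T-170*k
th=np.linspace(0,2*np.pi,60)
def draw(cam,crop,sz):
    x0,y0,x1,y1=crop;f=sz/(x1-x0)
    im=np.ascontiguousarray(cv2.resize(cam['color'][y0:y1,x0:x1],(sz,int(sz*(y1-y0)/(x1-x0))),interpolation=cv2.INTER_CUBIC)[:,:,::-1])
    def pl(X,col): cv2.polylines(im,[np.round((np.array([proj(cam,q) for q in X])-[x0,y0]+.5)*f-.5).astype(int)],True,col,1)
    for al,col in ((25,(0,255,0)),(15,(0,0,255))):
        a=np.radians(al);A=d*np.sin(a)+k*np.cos(a);n=d*np.cos(a)-k*np.sin(a)
        for s in (-71,9): pl([P+s*A+28*(n*np.cos(t)+v*np.sin(t)) for t in th],col)
    a=np.radians(25);A=d*np.sin(a)+k*np.cos(a);n=d*np.cos(a)-k*np.sin(a);c=np.array([547,-259.75,62])
    pl([c+48*A+35.5*(i*n+j*v) for i,j in ((1,1),(1,-1),(-1,-1),(-1,1))],(255,255,0))
    return im
a=draw(p,(300,110,370,190),400);b=draw(w,(156,150,356,378),400)
h=max(a.shape[0],b.shape[0]);q=lambda m:np.vstack([m,np.zeros((h-m.shape[0],400,3),'uint8')])
cv2.imwrite('pics/ov.png',np.hstack([q(a),q(b)]))
for cam,nm in ((p,'side'),(w,'wr')):
  for n in ('cap','cap_top'): print(nm,n,[(r['centre'],round(r['conf'],2)) for r in tip_of(cam,n)])
a=np.radians(25);A=d*np.sin(a)+k*np.cos(a)
print([proj(c,P+s*A) for c in (p,w) for s in (-71,9)],T)
E
```

```text
side cap [([342.8, 151.8], 0.89), ([271.5, 211.5], 0.61)]
side cap_top [([353.9, 136.7], 0.74), ([276.4, 195.2], 0.7), ([221.8, 306.0], 0.42)]
wr cap [([250.1, 252.7], 0.8), ([418.5, 216.5], 0.7)]
wr cap_top [([248.2, 257.9], 0.76), ([250.5, 252.9], 0.44)]
[array([341.04443964, 152.15337527]), array([355.0823611 , 137.97622995]), array([250.80732034, 252.66982094]), array([250.67874747, 250.35580635])] [ 480.53001505 -234.15600359  386.53327145]
```

View pics/ov.png

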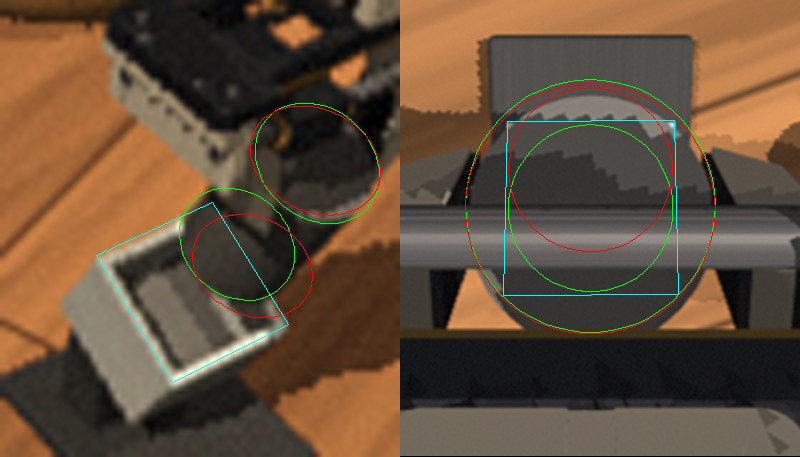

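Side: the cap's left edge (180,238) matches the green 25° outline. Wrist: the cap is laterally centred (x≈590) with its top about 3 mm to the −x side. Descending along the cradle axis to just above the mouth.

```bash
python3 -m inch '[[0.001,0,0.003,0,0.2],[-0.002,0,0.01,0,0.2],[-0.006,0,0.018,0,0.2],[-0.0105,0,0.027,0,0.2],[-0.014,0,0.035,0,0.2],[-0.016,0,0.039,0,0.2],[-0.0165,0,0.0403,0,0.2],[-0.0165,0,0.0403,0,0.2]]'
python3 -m inch '[[-0.0006,0,0.0014,0,0.2],[-0.0013,0,0.0027,0,0.2],[-0.0019,0,0.0041,0,0.2],[-0.0025,0,0.0054,0,0.2],[-0.0025,0,0.0054,0,0.2]]'
python3 -m inch '[[-0.0006,0,0.0014,0,0.2],[-0.0013,0,0.0027,0,0.2],[-0.0019,0,0.0041,0,0.2],[-0.0025,0,0.0054,0,0.2],[-0.0025,0,0.0054,0,0.2]]'
```

```text
time: 15.05
tool_pos: [495.7, -240.0, 345.7]
tcp_rot: [3.141, -0.001, 2.772]
contact_force: [0.5, -0.4, -0.7]
grip_width: 54.8
finger_force: 30.0
time: 15.47
tool_pos: [497.9, -240.9, 340.9]
tcp_rot: [3.141, -0.0, 2.772]
contact_force: [-0.3, -0.2, 0.3]
grip_width: 54.5
finger_force: 30.0
time: 15.88
tool_pos: [500.3, -241.8, 335.3]
tcp_rot: [3.141, -0.0, 2.772]
contact_force: [0.0, -0.4, -0.2]
grip_width: 54.1
finger_force: 30.0
```

```bash
python3 -m inch '[[-0.0006,0,0.0014,0,0.2],[-0.0013,0,0.0027,0,0.2],[-0.0019,0,0.0041,0,0.2],[-0.0025,0,0.0054,0,0.2],[-0.0025,0,0.0054,0,0.2]]'
python3 -m inch '[[-0.0004,0,0.0009,0,0.2],[-0.0008,0,0.0018,0,0.2],[-0.0013,0,0.0027,0,0.2],[-0.0017,0,0.0036,0,0.2]]'
```

```text
time: 16.3
tool_pos: [502.7, -242.7, 329.9]
tcp_rot: [3.141, -0.0, 2.772]
contact_force: [-0.2, 0.4, -0.7]
grip_width: 54.3
finger_force: 30.0
time: 16.63
tool_pos: [504.2, -243.3, 326.5]
tcp_rot: [3.142, 0.0, 2.772]
contact_force: [-0.2, 0.3, 0.1]
grip_width: 54.7
finger_force: 30.0
```

```bash
for i in 1; do python3 -m inch '[[-0.0004,0,0.0009,0,0.2],[-0.0008,0,0.0018,0,0.2],[-0.0013,0,0.0027,0,0.2],[-0.0017,0,0.0036,0,0.2]]'; done
python3 -m inch '[[-0.0004,0,0.0009,0,0.2],[-0.0008,0,0.0018,0,0.2],[-0.0008,0,0.0018,0,0.2]]'
```

```text
time: 16.97
tool_pos: [505.8, -243.9, 322.9]
tcp_rot: [3.142, 0.0, 2.772]
contact_force: [0.1, 0.4, 0.3]
grip_width: 54.4
finger_force: 30.0
time: 17.22
tool_pos: [506.5, -244.2, 321.0]
tcp_rot: [3.141, -0.0, 2.772]
contact_force: [1.1, 0.7, 0.4]
grip_width: 54.4
finger_force: 30.0
```

```bash
python3 -m inch '[[-0.0004,0,0.0009,0,0.2],[-0.0008,0,0.0018,0,0.2],[-0.0008,0,0.0018,0,0.2]]'
```

```text
time: 17.47
tool_pos: [507.3, -244.5, 319.2]
tcp_rot: [3.141, -0.0, 2.772]
contact_force: [0.9, -0.0, -1.1]
grip_width: 54.6
finger_force: 30.0
```

```bash
python3 -m inch '[[-0.0004,0,0.0009,0,0.2],[-0.0008,0,0.0018,0,0.2],[-0.0008,0,0.0018,0,0.2]]'
```

```text
time: 17.72
tool_pos: [508.0, -244.8, 317.4]
tcp_rot: [3.142, -0.0, 2.772]
contact_force: [0.5, 0.1, -1.1]
grip_width: 54.7
finger_force: 30.0
```

```bash
python3 -m inch '[[-0.0004,0,0.0009,0,0.2],[-0.0008,0,0.0018,0,0.2],[-0.0008,0,0.0018,0,0.2]]'
```

```text
time: 17.97
tool_pos: [508.8, -245.1, 315.6]
tcp_rot: [3.141, -0.0, 2.772]
contact_force: [1.2, -0.5, -0.4]
grip_width: 54.3
finger_force: 30.0
```

```bash
python3 -m inch '[[-0.0004,0,0.0009,0,0.2],[-0.0008,0,0.0018,0,0.2],[-0.001,0,0.0022,0,0.2],[-0.001,0,0.0022,0,0.2]]'
```

```text
time: 18.3
tool_pos: [509.7, -245.4, 313.5]
tcp_rot: [3.141, -0.0, 2.772]
contact_force: [-0.0, 0.6, -0.4]
grip_width: 54.5
finger_force: 30.0
```

```bash
python3 -m inch '[[-0.0004,0,0.0009,0,0.2],[-0.0008,0,0.0018,0,0.2],[-0.001,0,0.0022,0,0.2],[-0.001,0,0.0022,0,0.2]]'
```

```text
time: 18.63
tool_pos: [510.6, -245.8, 311.3]
tcp_rot: [3.141, -0.0, 2.772]
contact_force: [2.2, -0.6, -0.5]
grip_width: 54.6
finger_force: 30.0
```

```bash
python3 -m inch '[[-0.0008,0,0.0009,0,0.2],[-0.0014,0,0.0018,0,0.2],[-0.0017,0,0.002,0,0.2],[-0.0017,0,0.002,0,0.2]]'
```

```text
time: 18.97
tool_pos: [512.1, -246.4, 309.2]
tcp_rot: [3.141, -0.001, 2.772]
contact_force: [0.6, -0.0, 0.0]
grip_width: 54.9
finger_force: 30.0
```

```bash
python3 -m inch '[[-0.0004,0,0.0009,0,0.2],[-0.0008,0,0.0018,0,0.2],[-0.001,0,0.0022,0,0.2],[-0.001,0,0.0022,0,0.2]]'
```

```text
time: 19.3
tool_pos: [512.8, -246.6, 307.4]
tcp_rot: [3.142, -0.001, 2.772]
contact_force: [-3.9, 1.4, 5.1]
grip_width: 54.6
finger_force: 30.0
```

Contact felt: about 6.4 N along the cradle axis, with the rim ≈12 mm up. I'll check the alignment before letting go.

```bash
python3 -m inch '[[0,0,0,0,0.2]]'; python3 - <<'E'
from h import *
p=capture('side');w=capture('wrist');o=get_obs()
T=np.array(o['tool_pos']);Z=2.772
d=np.array([np.cos(Z),np.sin(Z),0]);v=np.array([np.sin(Z),-np.cos(Z),0]);k=np.array([0,0,1.])
th=np.linspace(0,2*np.pi,60);P=T-170*k
def draw(cam,crop,sz):
    x0,y0,x1,y1=crop;f=sz/(x1-x0)
    im=np.ascontiguousarray(cv2.resize(cam['color'][y0:y1,x0:x1],(sz,int(sz*(y1-y0)/(x1-x0))),interpolation=cv2.INTER_CUBIC)[:,:,::-1])
    im=cv2.convertScaleAbs(im,alpha=1.7,beta=15)
    F=lambda X:np.round((np.array([proj(cam,q) for q in X])-[x0,y0]+.5)*f-.5).astype(int)
    def pl(X,col): cv2.polylines(im,[F(X)],True,col,1)
    for al,col in ((25,(0,255,0)),(17,(0,0,255))):
        a=np.radians(al);A=d*np.sin(a)+k*np.cos(a);n=d*np.cos(a)-k*np.sin(a)
        C=np.array([P+s*A+28*(n*np.cos(t)+v*np.sin(t)) for s in (-71,9) for t in th])
        pl(C[60:],col); cv2.polylines(im,[cv2.convexHull(F(C))],True,col,1)
    a=np.radians(25);A=d*np.sin(a)+k*np.cos(a);n=d*np.cos(a)-k*np.sin(a);c=np.array([547,-259.75,62])
    for r in (35.5,30.5): pl([c+48*A+r*(i*n+j*v) for i,j in ((1,1),(1,-1),(-1,-1),(-1,1))],(255,255,0))
    return im
a=draw(p,(300,120,360,190),400);b=draw(w,(156,150,356,378),400)
h=max(a.shape[0],b.shape[0]);q=lambda m:np.vstack([m,np.zeros((h-m.shape[0],400,3),'uint8')])
cv2.imwrite('pics/ov2.png',np.hstack([q(a),q(b)]))
go(*T)
E
```

```text
time: 19.38
tool_pos: [512.9, -246.6, 307.4]
tcp_rot: [3.142, -0.001, 2.772]
contact_force: [-4.3, 0.9, 4.7]
grip_width: 54.5
finger_force: 30.0
tool [ 512.89 -246.68  307.34] rot [ 3.1415e+00 -6.0000e-04  2.7718e+00] shift [0. 0. 0.] spin 0 t 19.4833 F [-4.92  1.77  5.16] w 54.6 30.0
```

View pics/ov2.png

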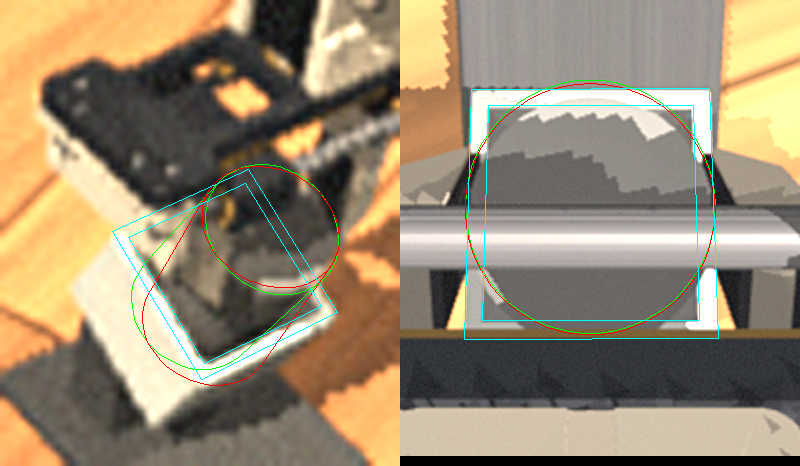

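Wrist: the cap's closed end sits inside the pocket outline, about 2.5 mm behind the tool axis, so its tilt must be within about 4° of the cradle's. I'll unload the spring before releasing.

```bash
python3 -m inch '[[0.0005,0,-0.0005,0,0.2],[0.0008,0,-0.0008,0,0.2],[0.0008,0,-0.0008,0,0.2]]'
```

```text
time: 19.73
tool_pos: [512.4, -246.5, 308.0]
tcp_rot: [3.142, 0.0, 2.772]
contact_force: [-3.1, 1.6, 3.0]
grip_width: 54.5
finger_force: 30.0
```

```bash
python3 -m inch '[[0.0004,0,-0.0003,0,0.2],[0.0009,0,-0.0006,0,0.2],[0.0009,0,-0.0006,0,0.2]]'
```

```text
time: 19.98
tool_pos: [511.7, -246.2, 308.6]
tcp_rot: [3.142, 0.001, 2.772]
contact_force: [-2.0, 0.3, 1.3]
grip_width: 54.2
finger_force: 30.0
```

```bash
python3 -m inch '[[0.0003,0,-0.0003,0,0.2],[0.0003,0,-0.0003,0,0.2],[0.0003,0,-0.0003,0,0.62],[0.0003,0,-0.0003,0,0.66],[0.0003,0,-0.0003,0,0.72],[0.0003,0,-0.0003,0,0.8],[0.0003,0,-0.0003,0,0.9],[0.0003,0,-0.0003,0,1]]'
python3 -m inch '[[0,0,0,0,1],[0,0,0,0,1],[0,0,-0.004,0,1],[0,0,-0.012,0,1],[0,0,-0.024,0,1],[0,0,-0.04,0,1],[0,0,-0.06,0,1],[0,0,-0.08,0,1]]'
python3 - <<'E'
from h import *
w=capture('wrist');cv2.imwrite('pics/w5.png',w['color'][:,:,::-1])
Z=2.772
d=np.array([np.cos(Z),np.sin(Z),0]);k=np.array([0,0,1.]);a=np.radians(25);A=d*np.sin(a)+k*np.cos(a);c=np.array([547,-259.75,62])
print([(r['centre'],r['conf']) for r in tip_of(w,'cap_top')],[(r['rect'],r['conf']) for r in trace(w,'cap')],proj(w,c+92*A))
go(621,7,400,2.772)
E
```

```text
time: 20.65
tool_pos: [511.2, -246.0, 308.9]
tcp_rot: [3.141, -0.0, 2.772]
contact_force: [-0.9, -0.1, -0.4]
grip_width: 81.5
finger_force: 0.0
time: 21.32
tool_pos: [511.1, -246.0, 390.4]
tcp_rot: [3.142, 0.0, 2.772]
contact_force: [0.8, 0.3, 0.3]
grip_width: 91.8
finger_force: 0.0
[([464.5, 205.0], 0.86), ([250.7, 204.2], 0.79)] [([251.4, 206.7, 81.8, 83.3], 0.6), ([445.2, 193.2, 97.2, 61.7], 0.6)] [250.8578712  205.36711828]
tool [ 511.39 -246.12  391.13] rot [-3.1407  0.0043  2.7718] shift [-0.0108  0.2756 -0.0091] spin -0.0002 t 21.4667 F [ 0.46  0.85 -0.29] w 91.6 0.0
```

```bash
python3 -m inch '[[0,0.008,-0.003,0,1],[-0.001,0.028,-0.005,0,1],[-0.002,0.053,-0.009,0,1],[-0.003,0.08,-0.009,0,1],[-0.004,0.107,-0.009,0,1],[-0.005,0.134,-0.009,0,1],[-0.006,0.161,-0.009,0,1],[-0.007,0.188,-0.009,0,1]]' >/dev/null
python3 -m inch '[[-0.001,0.027,0,0,1],[-0.002,0.053,0,0,1],[-0.003,0.074,0,0,1],[-0.004,0.086,0,0,1],[-0.004,0.0875,0,0,1],[-0.004,0.0875,0,0,1]]'
python3 - <<'E'
from h import *
w=capture('wrist');cv2.imwrite('pics/w6.png',w['color'][:,:,::-1])
g=w['color'].astype(int)
for r in tip_of(w,'sprayer'): print(r['centre'],r['conf'],atz(w,r['centre'],0))
for r in trace(w,'sprayer'): 
  m=r['pixels'];c=max(cv2.findContours(m.astype('uint8'),0,2)[0],key=cv2.contourArea);q,rad=cv2.minEnclosingCircle(c)
  print(r['conf'],r['rect'],q,rad,atz(w,q,110),atz(w,q,165))
gr=cv2.cvtColor(w['color'],cv2.COLOR_RGB2GRAY)
h=cv2.HoughCircles(cv2.GaussianBlur(gr[40:200,170:330],(3,3),0),cv2.HOUGH_GRADIENT,1,10,param1=80,param2=18,minRadius=20,maxRadius=50)
if h is not None:
  for x,y,r in h[0][:6]: print('circ',x+170,y+40,r,atz(w,(x+170,y+40),165),atz(w,(x+170,y+40),110))
go(561.2,28,307,2.772)
E
```

```text
time: 22.63
tool_pos: [621.0, 7.3, 397.1]
tcp_rot: [-3.141, -0.001, 2.773]
contact_force: [0.4, 0.5, 0.3]
grip_width: 91.8
finger_force: 0.0
0.87 [248.6, 113.4, 80.0, 81.4] (248.7227020263672, 111.22162628173828) 42.0445556640625 [561.40125531  28.552187   110.        ] [560.90454345  29.13900338 165.        ]
circ 248.5 111.5 40.5 [561.00841303  28.95375151 165.        ] [561.53209011  28.31884252 110.        ]
circ 254.5 119.5 31.5 [566.7426505   30.63955644 165.        ] [568.75497359  30.44229356 110.        ]
circ 174.5 177.5 24.1 [581.97722517 -29.6889974  165.        ] [587.94454465 -45.54795207 110.        ]
circ 240.5 119.5 29.4 [563.6586196   22.69003848 165.        ] [564.87030785  20.42902814 110.        ]
circ 256.5 102.5 29.2 [557.84496904  35.3550449  165.        ] [557.54739513  36.38195403 110.        ]
tool [620.77   5.72 397.78] rot [-3.1411e+00 -4.0000e-04  2.7705e+00] shift [ 0.0636 -0.0008  0.0908] spin -0.0015 t 22.7833 F [ 0.03 -0.36  0.02] w 91.5 0.0
```

View pics/w6.png

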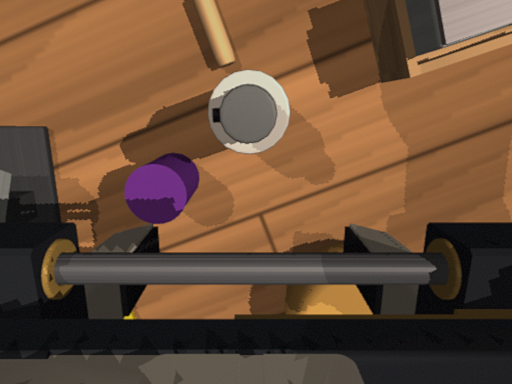

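Wrist: open sprayer upright at (249,111), pump head exposed, nozzle pointing left (not tangible). Gripping the pump head.

```bash
python3 -m inch '[[0.012,0,0,0,1],[0.032,-0.001,0,0,1],[0.052,-0.0013,0,0,1],[0.062,-0.0013,0,0,1],[0.0634,-0.0013,0.006,0,1],[0.0634,-0.0013,0.022,0,1],[0.0634,-0.0013,0.04,0,1],[0.0634,-0.0013,0.058,0,1]]' >/dev/null
python3 -m inch '[[0,0,0.014,0,1],[0,0,0.025,0,1],[0,0,0.0315,0,1],[0,0,0.0325,0,1],[0,0,0.0325,0,0.8],[0,0,0.0325,0,0.65],[0,0,0.0325,0,0.55],[0,0,0.0325,0,0.48]]'
python3 -m inch '[[0,0,0,0,0.43],[0,0,0,0,0.35],[0,0,0,0,0.25],[0,0,0,0,0.1],[0,0,0,0,0.1],[0,0,0,0,0.1],[0,0,0,0,0.1],[0,0,0,0,0.1]]'
```

```text
time: 24.12
tool_pos: [561.7, 28.5, 308.2]
tcp_rot: [3.141, 0.001, 2.772]
contact_force: [-0.1, 0.5, 0.4]
grip_width: 70.1
finger_force: 0.0
time: 24.78
tool_pos: [561.5, 28.5, 307.5]
tcp_rot: [3.142, 0.0, 2.772]
contact_force: [-0.0, -0.1, 0.9]
grip_width: 35.3
finger_force: 30.0
```

```bash
python3 -m inch '[[0,0,-0.002,0,0.1],[0,0,-0.007,0,0.1],[0,0,-0.016,0,0.1],[0,0,-0.03,0,0.1],[0,0,-0.048,0,0.1],[0,0,-0.066,0,0.1],[0,0,-0.084,0,0.1],[0,0,-0.102,0,0.1]]'
python3 -m inch '[[0,0.002,-0.015,0,0.1],[0.001,0.008,-0.025,0,0.1],[0.004,0.02,-0.028,0,0.1],[0.008,0.038,-0.028,0,0.1],[0.012,0.06,-0.028,0,0.1],[0.017,0.085,-0.028,0,0.1],[0.022,0.11,-0.028,0,0.1],[0.027,0.135,-0.028,0,0.1]]' >/dev/null
python3 -m inch '[[0.005,0.025,0,0,0.1],[0.01,0.05,0,0,0.1],[0.015,0.075,0,0,0.1],[0.02,0.1,0,0,0.1],[0.024,0.125,0,0,0.1],[0.026,0.147,0,0,0.1],[0.027,0.161,0,0,0.1],[0.0274,0.167,0,0,0.1]]'
python3 - <<'E'
from h import *
import pickle
w=capture('wrist');t=capture('top');s=capture('side');pickle.dump((w,t,s),open('pad.pkl','wb'))
for nm,c in (('w',w),('t',t),('s',s)):
  for n in ('pad','carrier'):
    for r in trace(c,n)[:2]:
      m=r['pixels'];cc=max(cv2.findContours(m.astype('uint8'),0,2)[0],key=cv2.contourArea)
      q=cv2.minAreaRect(cc);print(nm,n,round(r['conf'],2),q,atz(c,q[0],11 if n=='pad' else 68))
    for r in tip_of(c,n)[:2]: print('  tip',nm,n,r['centre'],round(r['conf'],2),atz(c,r['centre'],8 if n=='pad' else 0))
go(560,360,430,2.772)
E
```

```text
time: 25.45
tool_pos: [561.3, 28.6, 411.0]
tcp_rot: [3.141, 0.0, 2.772]
contact_force: [0.1, -1.1, -2.8]
grip_width: 35.6
finger_force: 30.0
time: 26.78
tool_pos: [619.5, 332.8, 436.2]
tcp_rot: [-3.141, -0.002, 2.774]
contact_force: [0.7, -0.7, -2.8]
grip_width: 35.0
finger_force: 30.0
w pad 0.67 ((250.10000610351562, 98.79998779296875), (57.23721694946289, 55.97230911254883), 71.56504821777344) [548.70342393 359.16685624  11.        ]
  tip w pad [247.9, 98.2] 0.88 [547.10027892 357.05464827   8.        ]
w carrier 0.83 ((182.22433471679688, 118.36488342285156), (96.81465148925781, 237.18475341796875), 71.88394927978516) [543.0494894  288.75716319  68.        ]
w carrier 0.65 ((180.5, 122.0), (64.0, 73.0), 90.0) [545.68144522 285.69722604  68.        ]
t pad 0.88 ((112.5, 224.0), (26.0, 25.0), 90.0) [550.37364962 363.53914241  11.        ]
t pad 0.34 ((138.16360473632812, 223.84646606445312), (107.50141143798828, 40.86830520629883), 1.818303108215332) [549.54976629 299.95814312  11.        ]
  tip t pad [113.5, 223.5] 0.6 [551.88273926 362.25253863   8.        ]
t carrier 0.71 ((137.50958251953125, 223.89697265625), (108.68472290039062, 42.4390983581543), 0.909380316734314) [543.57687976 283.63070283  68.        ]
t carrier 0.65 ((113.90000915527344, 189.70001220703125), (12.969194412231445, 27.280027389526367), 26.56505012512207) [625.70768672 342.72209018  68.        ]
  tip t carrier [143.3, 225.5] 0.93 [546.29986916 290.38312195   0.        ]
s pad 0.85 ((168.25003051757812, 351.7500305175781), (21.21320343017578, 33.23401641845703), 45.0) [555.25894301 360.70097901  11.        ]
  tip s pad [167.9, 354.0] 0.86 [553.66951349 364.04211382   8.        ]
  tip s carrier [198.5, 327.7] 0.56 [543.59681602 284.18226562   0.        ]
tool [619.92 329.67 437.52] rot [3.1415 0.     2.7716] shift [0.0668 0.0066 0.0075] spin -0.0004 t 27.5333 F [-0.01 -0.04 -2.3 ] w 35.4 30.0
```

```bash
python3 - <<'E'
from h import *
from scipy.optimize import minimize
w=capture('wrist');t=capture('top')
def hull(m):
    c=max(cv2.findContours(m.astype('uint8'),0,2)[0],key=cv2.contourArea);return cv2.convexHull(c)
def fill(c,H): m=np.zeros((384*4,512*4),'uint8');cv2.fillConvexPoly(m,np.round(np.array(H).reshape(-1,2)*4).astype(np.int32),1);return m
def box(c,q,zs=(0,68)):
    X=[[q[0],q[1],0]+R.from_euler('z',q[2]).apply([i*45,j*117,z]) for i in(1,-1) for j in(1,-1) for z in zs]
    return cv2.convexHull(np.array([proj(c,x) for x in X],dtype=np.float32))
for nm,cams in (('w',[w]),('t',[t]),('wt',[w,t])):
    H=[]
    for c in cams:
        r=trace(c,'carrier')[0]; H.append(fill(c,hull(r['pixels']))); 
    def f(q): 
        s=0
        for c,h in zip(cams,H):
            b=fill(c,box(c,q));s-=(b&h).sum()/(b|h).sum()
        return s/len(cams)
    r=minimize(f,[544,287,-.03],method='Nelder-Mead',options=dict(initial_simplex=[[544,287,-.03],[552,287,-.03],[544,295,-.03],[544,287,.03]]))
    q=r.x;print(nm,q,r.fun,'pad',q[:2]+72*np.array([-np.sin(q[2]),np.cos(q[2])]))
    for c in cams: print('proj pad',proj(c,[*(q[:2]+72*np.array([-np.sin(q[2]),np.cos(q[2])])),11]))
# dark pad blob in wrist
hsv=cv2.cvtColor(w['color'],cv2.COLOR_RGB2HSV);m=(hsv[:,:,2]<40).astype('uint8')
n,l,st,ce=cv2.connectedComponentsWithStats(m[40:170,190:330])
for i in range(1,n):
    if st[i,4]>300: print('dark',st[i]+[190,40,0,0,0],ce[i]+[190,40])
E
```

```text
w [ 5.45066716e+02  2.86878462e+02 -5.35777440e-02] -0.9753045610704276 pad [548.92246804 358.77514592]
proj pad [251.88898391  97.07963923]Traceback (most recent call last):
  File "<stdin>", line 13, in <module>
IndexError: list index out of range
```

```bash
python3 -m inch '[[0.008,0,0,0,0.1],[0.024,0,0,0,0.1],[0.042,0.001,0,0,0.1],[0.06,0.001,0,0,0.1],[0.072,0.001,0,0,0.1],[0.076,0.001,0,0,0.1],[0.076,0.001,0,0,0.1],[0.076,0.001,0,0,0.1]]'
python3 - <<'E'
from h import *
go(549.2,359.6,390,2.772)
w=capture('wrist')
for r in trace(w,'sprayer')[:1]: print(r['rect'],r['conf'])
for r in trace(w,'carrier')[:1]: print(r['rect'],r['conf'])
go(549.2,359.6,390,2.772)
E
```

```text
time: 28.4
tool_pos: [549.5, 358.2, 437.7]
tcp_rot: [3.141, 0.001, 2.772]
contact_force: [0.0, -0.1, -2.6]
grip_width: 35.4
finger_force: 30.0
tool [549.46 358.22 437.73] rot [3.1412e+00 8.0000e-04 2.7721e+00] shift [0.0008 0.0012 0.0477] spin 0.0001 t 28.4 F [ 0.03 -0.12 -2.6 ] w 35.4 30.0
[252.0, 233.2, 109.6, 159.5] 0.88
[188.0, 173.2, 237.4, 115.9] 0.76
tool [550.07 357.79 437.23] rot [-3.1416e+00  2.0000e-04  2.7710e+00] shift [0.0015 0.0014 0.0472] spin -0.001 t 28.55 F [ 1.06  0.08 -3.67] w 35.5 30.0
```

Adjust by 1 mm and descend to just above the carrier rim, then into it, watching force.

```bash
python3 -m inch '[[0.0005,0.0005,0.004,0,0.1],[0.001,0.001,0.012,0,0.1],[0.001,0.001,0.022,0,0.1],[0.001,0.001,0.032,0,0.1],[0.001,0.001,0.042,0,0.1],[0.001,0.001,0.05,0,0.1],[0.001,0.001,0.055,0,0.1],[0.001,0.001,0.056,0,0.1]]'
python3 -m inch '[[0,0,0.002,0,0.1],[0,0,0.004,0,0.1],[0,0,0.006,0,0.1],[0,0,0.008,0,0.1],[0,0,0.01,0,0.1],[0,0,0.012,0,0.1],[0,0,0.014,0,0.1],[0,0,0.014,0,0.1]]'
```

```text
time: 29.22
tool_pos: [548.7, 359.5, 379.8]
tcp_rot: [-3.14, -0.002, 2.772]
contact_force: [0.2, -0.5, -2.9]
grip_width: 35.7
finger_force: 30.0
time: 29.88
tool_pos: [548.8, 359.5, 366.9]
tcp_rot: [-3.141, -0.001, 2.772]
contact_force: [-0.3, -0.9, -2.8]
grip_width: 35.4
finger_force: 30.0
```

```bash
python3 -m inch '[[0,0,0.002,0,0.1],[0,0,0.005,0,0.1],[0,0,0.008,0,0.1],[0,0,0.011,0,0.1],[0,0,0.014,0,0.1],[0,0,0.017,0,0.1],[0,0,0.019,0,0.1],[0,0,0.02,0,0.1]]'
```

```text
time: 30.55
tool_pos: [548.8, 359.5, 346.9]
tcp_rot: [-3.141, -0.0, 2.772]
contact_force: [0.3, -0.0, -4.0]
grip_width: 35.7
finger_force: 30.0
```

```bash
python3 -m inch '[[0,0,0.002,0,0.1],[0,0,0.005,0,0.1],[0,0,0.008,0,0.1],[0,0,0.011,0,0.1],[0,0,0.014,0,0.1],[0,0,0.017,0,0.1],[0,0,0.0195,0,0.1],[0,0,0.0205,0,0.1]]'
```

```text
time: 31.22
tool_pos: [548.8, 359.5, 326.3]
tcp_rot: [-3.141, -0.001, 2.772]
contact_force: [-0.1, 0.2, -2.7]
grip_width: 35.2
finger_force: 30.0
```

```bash
python3 -m inch '[[0,0,0.001,0,0.1],[0,0,0.002,0,0.1],[0,0,0.003,0,0.1],[0,0,0.004,0,0.1],[0,0,0.005,0,0.1],[0,0,0.006,0,0.1],[0,0,0.006,0,0.1]]'
```

```text
time: 31.8
tool_pos: [548.8, 359.5, 320.7]
tcp_rot: [-3.141, -0.0, 2.772]
contact_force: [0.8, 0.2, -3.8]
grip_width: 35.6
finger_force: 30.0
```

```bash
python3 -m inch '[[0,0,0.0006,0,0.1],[0,0,0.0012,0,0.1],[0,0,0.0016,0,0.1],[0,0,0.0016,0,0.1]]'
```

```text
time: 32.13
tool_pos: [548.8, 359.5, 319.2]
tcp_rot: [-3.142, -0.0, 2.772]
contact_force: [-0.4, -0.3, -3.2]
grip_width: 35.6
finger_force: 30.0
```

```bash
python3 -m inch '[[0,0,0.0005,0,0.1],[0,0,0.001,0,0.1],[0,0,0.001,0,0.1]]'
```

```text
time: 32.38
tool_pos: [548.9, 359.5, 318.5]
tcp_rot: [3.141, 0.0, 2.772]
contact_force: [-0.1, 0.5, -2.2]
grip_width: 35.8
finger_force: 30.0
```

```bash
python3 -m inch '[[0,0,0.0005,0,0.1],[0,0,0.0008,0,0.1],[0,0,0.0008,0,0.1]]'
```

```text
time: 32.63
tool_pos: [548.9, 359.4, 318.5]
tcp_rot: [3.141, 0.001, 2.772]
contact_force: [-2.0, -1.6, 3.3]
grip_width: 35.7
finger_force: 30.0
```

Resting on the pad, so releasing gently and lifting clear.

```bash
python3 -m inch '[[0,0,0,0,0.1],[0,0,0,0,0.41],[0,0,0,0,0.45],[0,0,0,0,0.52],[0,0,0,0,0.6],[0,0,0,0,0.7],[0,0,0,0,0.8],[0,0,0,0,0.8]]'
python3 -m inch '[[0,0,-0.003,0,0.8],[0,0,-0.01,0,0.8],[0,0,-0.022,0,0.8],[0,0,-0.038,0,0.8],[0,0,-0.056,0,0.8],[-0.005,0,-0.075,0,0.8],[-0.015,0,-0.09,0,0.8],[-0.03,0,-0.1,0,0.8]]'
python3 -m inch '[[-0.015,0,0,0,0.8],[-0.03,0,0,0,0.8],[-0.038,0,0,0,0.8],[-0.04,0,0,0,0.8],[-0.04,0,0,0,0.8]]'
python3 - <<'E'
from h import *
w=capture('wrist')
for r in tip_of(w,'sprayer')[:1]: print(r['centre'],atz(w,r['centre'],11))
for r in trace(w,'sprayer')[:1]:
  c=max(cv2.findContours(r['pixels'].astype('uint8'),0,2)[0],key=cv2.contourArea);q,rad=cv2.minEnclosingCircle(c)
  print(r['conf'],q,rad,atz(w,q,121))
s=capture('side')
for n in('cap','cap_top','sprayer','jar','tin','cheese','brush'): print(n,[(np.round(r['centre'],1),round(r['conf'],2)) for r in tip_of(s,n)][:3])
go(600,300,420)
E
```

```text
time: 33.3
tool_pos: [548.8, 359.5, 317.4]
tcp_rot: [-3.142, -0.0, 2.772]
contact_force: [0.4, -0.6, 0.3]
grip_width: 69.6
finger_force: 0.0
time: 33.97
tool_pos: [576.3, 349.2, 421.0]
tcp_rot: [3.139, 0.002, 2.773]
contact_force: [0.2, 0.2, 0.7]
grip_width: 73.6
finger_force: 0.0
time: 34.38
tool_pos: [614.3, 334.0, 417.4]
tcp_rot: [-3.141, -0.0, 2.771]
contact_force: [-0.7, 0.3, 0.2]
grip_width: 73.3
finger_force: 0.0
0.58 (250.26318359375, 102.26282501220703) 41.77339172363281 [549.23899945 358.91587999 121.        ]
cap [(array([197.5, 329.3]), 0.46), (array([273.7, 211.2]), 0.45)]
cap_top []
sprayer [(array([172.3, 354.5]), 0.77), (array([186.8, 211.9]), 0.28)]
jar [(array([197.3, 329.4]), 0.82)]
tin [(array([221.8, 303.2]), 0.87)]
cheese [(array([189., 212.]), 0.88)]
brush [(array([316.3, 278.7]), 0.78)]
tool [613.97 334.33 417.63] rot [3.1415e+00 1.0000e-04 2.7720e+00] shift [ 0.0006 -0.0371 -0.0024] spin 0 t 34.9333 F [ 0.14 -0.5   0.48] w 73.4 0.0
```

Sprayer upright at (549, 359) on the pad, the jar, tin, cheese and brush show no sign of being disturbed, and the cap was last seen seated. Handing in.

```bash
python3 -c "
from plant import *
print(close_job())"
```

```text
the job is handed in; nothing more can be done
None
```

I seated the cap in the leaning cradle after feeling the stop plate, stood the open sprayer on the pad in the free carrier place, and handed the job in at about 35 s, though no verdict was returned.

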